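# Present a crank lever over the weld fixture

## Robot

A 6-joint arm with a two-finger parallel gripper is mounted at the origin on the work surface. World frame = base frame: x ahead of the robot, y to its left, z up, the work surface at z = 0. Lengths are in m, angles in rad, forces in N, time in s.
With the tool pointing down it reaches from about 0.4 to 0.925 m from the base axis. Payload 3.4 kg.
Tool frame: the origin (TCP) lies between the finger pads; the fingertips stand 25 mm ahead of it and the grasp point (between the pads) lies 6 mm ahead of it (manip.tip_extent is the distance from the TCP to the fingertips, in m); z points along the fingers, y is the line along which they close (so a half turn about z gives the same grasp; the last joint's range is limited). The gripper opens to 85 mm and grips with 20 to 120 N. Pads are 22 mm wide; open, the fingers measure 114 mm over their backs; the gripper's body (76 mm by 85 mm) begins 54 mm behind the grasp point. The pads swing forward as they close: fully open they stand 13 mm farther back than shut.
Start: joints at [-0.073, 0.307, 1.506, -0, 1.328, -0.073], TCP at [0.575, -0, 0.256] pointing down, gripper open.
Joint ranges: [-3.12, 3.12], [-1.05, 2.28], [0.14, 2.33], [-1.42, 4.57], [0.1, 2.73], [-2.68, 2.68]. Speed limits (rad/s): [2.57, 2.57, 3.14, 3.14, 3.14, 3.14].

## Interface

Orientations are given as a rotation vector (axis times angle).
In Python, from cell import telemetry, imaging, manip gives the robot as it stands. The module is installed in compiled form; this text tells all that it offers.
- The arm moves only by the shell command python3 -m inch 'ROWS' [FORCE]. ROWS is JSON, one flat list of numbers, 7 for each row, row after row: the opening, from 0 (shut) to 1 (fully open), then the shift along the world's x, y, z in mm, then the turn, a rotation vector about the world's x, y, z in degrees. In form: [gripper, x, y, z, rx, ry, rz, gripper, x, y, z, rx, ry, rz, ...]. A call has 1 to 20 rows; each row is the pose to reach, as a shift and turn from the pose commanded when the call began; what a row does not reach only later rows make up. A row lasts 1/12 s, in which the tool goes at most 41.7 mm and 7.16 degrees, less where a joint would pass 70% of its speed; a pose out of reach is approached as far as the arm can. A call with a gripper value outside its range is refused whole. The fingers move at their own pace and stop on an object; FORCE is the grip in N (left out, the last holds). Time passes only in rows, so rows that repeat a pose let the fingers close. It gives the time, the measured TCP pose, the force, the opening and the grip force at its end, in the units of the state.
- telemetry.state(): the state, without advancing time (a new reading comes with each control period).
- imaging.snapshot(name): name is "scene" or "side" or "wrist"; returns a dict with "pixels" (400x640x3 uint8, red, green, blue), "fx", "fy", "cx", "cy" (pixels), "k1" (the pictures are not rectified: a ray, as slopes to the right and down, at radius r is drawn at 1 + k1 r^2 times it, then the intrinsics apply), "pose" (4x4, takes a point from camera to world coordinates); the wrist camera has in their place "tool_from_camera" (4x4, takes a point from camera to tool coordinates, whose origin is the TCP and whose axes are the flange's). Camera axes: x right, y down, z forward; pixel columns grow to the right and rows downward; lengths in m; the calibration is good to about 2 mm. A picture is of the moment at which its call begins: read the wrist's pose just before it. There is no depth.
- manip.job_done(): hands the job in; it is judged then, once.
The state is a dict: "time_s": time; "q": joint angles; "joint_velocities": joint speeds; "tau": joint torques, N m; "tool_pos": TCP position; "tool_rot": TCP orientation; "contact_force": force on the tool from outside, world axes, zero at the start; "torque": the same for the moment, N m; "finger_gap": opening from 0.0 (shut) to 1.0 (fully open); "finger_force": force on a finger pad.
Only numpy, scipy, OpenCV 4.12 (cv2) and the standard library are available. Lean on these libraries where they do the work, as an engineer would, in place of code of your own. Each camera call takes 0.05 s, during which the arm holds its last target. There are 200 camera calls.

## Task

Clear the weld fixture's seat by sliding the hold-down clamp back by its black knob as far as its end stop. Then pinch the red crank lever's arm at its balance point, lift it, and hold it level over the fixture with the big bore above the big pin and the small bore above the small pin, about 20 mm above the pin tops and touching nothing but your gripper, so that I can wipe the pins before it goes down. Finish while still holding it there, motionless; do not knock the lever against the fixture, and leave everything else on the table where it lies.

Things in the scene. Friction and masses are not known exactly. Their poses are not given: they have to be found in the camera images.
- lever: loose dark-red cast crank lever, about 0.7 kg, flat on the table. Big boss (dia 48, height 38, bore 24 mm) and small boss (dia 30, height 34, bore 13), bores 170 mm apart, joined by a straight arm 12 wide x 16 high, its underside 11 mm above that of the bosses. Origin: big bore centre at the underside; +x along the arm to the small boss, +z up. It balances 57 mm from the big bore axis.
- lever_balance (a point): the lever's balance point: on the arm, 57 mm from the big bore axis towards the small boss, at half the arm's height (19 mm above the boss underside).
- lever_eye (a point): centre of the small bore at the underside of the small boss, 170 mm along +x from the lever's origin, same height as the lever's origin.
- fixture: weld fixture bolted to the table: blue plate 375 x 90 x 12 mm with two seats with upright pins, and the clamp's guide block at one end. Origin: under the big pin at table height; +x along the plate to the small pin, +z up. The guide block lies 41 to 153 mm from the origin on the -x side, 48 mm wide, up to 81 mm above the table.
- big_pin (a point): centre of the top of the big locating pin (diameter 22 mm, for the lever's big bore), 42 mm above the table. The pins stand 24 mm proud of their seats.
- small_pin (a point): centre of the top of the small locating pin (diameter 11 mm, for the small bore), 170 mm along the fixture's +x from the big pin, also 42 mm above the table.
- clamp (a joint): slide of the hold-down clamp along the fixture's -x, in m: 0 fully forward, its steel strap (30 wide, 58 to 70 mm above the table) covering the big pin; 0.060 fully back at the end stop, seat clear. Starts forward (0 to 0.02). Already slackened: slides with about 3 N plus 8 N per m/s and stays where it is left.
- clamp_knob (a point): middle of the clamp's black round knob, diameter 30 mm, from 92 to 120 mm above the table on a thin stem (this point is 106 mm above the table); it moves with the clamp. Parts below the knob reach up to 81 mm above the table.
- bush: plain machined steel bush, outside diameter 44 mm, 32 mm high, standing on the table; origin under its centre. Bystander.
- chisel: cold chisel with a yellow shank, 180 mm long, 18 mm wide, 14 mm high, lying about along world x; origin near its middle on the table. Bystander.
- hammer: hammer with a wooden handle, about 300 mm long, lying on the table; origin under it. Bystander.
- pliers: pliers with red handles, about 165 mm long, 14 mm high; origin under the pivot. Bystander.
- magnet: red three-cornered welding magnet, about 110 mm a side, 18 mm high; origin under its centre. Bystander.
- wire_brush: wire brush with a wooden handle, 270 mm long, 30 mm high, lying on its side; origin near its middle. Bystander.

How it is judged:
By the outcome, as a careful person would: the job done as asked, in the order asked, and still so for the second after the job is handed in, while the arm keeps its last pose, push and grip.
It also fails if it takes over 54 s, if anything falls off the work surface, if the arm or the gripper's body presses on something with over 40 N, if the wrist force passes 120 N, or if a joint passes its speed limit or range.

## Working session

There is one attempt and no reset: what is moved stays moved. The work goes in short steps, Python scripts to look and compute and a shell command to move; the robot and the scene stay as the last step left them, time stands still between calls to the robot, and variables do not carry over. Pictures are saved under pics/ and viewed, at most 10 in all, crops included, and the job is handed in when it is done.

```bash
mkdir -p pics; cat > h.py <<'E'
import numpy as np, cv2
from cell import telemetry, imaging, manip
from scipy.spatial.transform import Rotation as R
def snap(n):
    s=telemetry.state(); d=imaging.snapshot(n); d=dict(d)
    if n=="wrist":
        T=np.eye(4); T[:3,:3]=R.from_rotvec(s["tool_rot"]).as_matrix(); T[:3,3]=s["tool_pos"]
        d["pose"]=T@np.array(d["tool_from_camera"])
    d["pose"]=np.array(d["pose"]); return d
def save(d,f): cv2.imwrite("pics/"+f,np.array(d["pixels"])[:,:,::-1])
def cast(d,uv,z):
    uv=np.atleast_2d(np.array(uv,float)); K=np.array([[d["fx"],0,d["cx"]],[0,d["fy"],d["cy"]],[0,0,1]])
    n=cv2.undistortPoints(uv[:,None],K,np.array([d["k1"],0,0,0,0.]),).reshape(-1,2)
    # opencv: drawn = ray*(1+k1 r^2)
    r=np.c_[n,np.ones(len(n))]@d["pose"][:3,:3].T; o=d["pose"][:3,3]
    return o+r*((z-o[2])/r[:,2])[:,None]
def proj(d,P):
    P=np.atleast_2d(P); p=(P-d["pose"][:3,3])@d["pose"][:3,:3]; s=p[:,:2]/p[:,2:]
    s=s*(1+d["k1"]*(s**2).sum(1,keepdims=True)); return s*[d["fx"],d["fy"]]+[d["cx"],d["cy"]]
E
python3 - <<'E'
from h import *
for n in ("scene","side","wrist"):
    d=snap(n); save(d,n+"0.png"); print(n,d["pose"].round(3).tolist(),d["fx"],d["k1"])
print(telemetry.state())
E
```

```text
scene [[-0.748, 0.38, -0.545, 1.277], [0.664, 0.434, -0.609, 0.762], [0.005, -0.817, -0.576, 0.839], [0.0, 0.0, 0.0, 1.0]] 388.0469405587047 0.008275626371864296
side [[-0.908, -0.222, 0.356, 0.127], [-0.42, 0.468, -0.777, 1.014], [0.006, -0.855, -0.518, 0.79], [0.0, 0.0, 0.0, 1.0]] 384.244208888405 -0.04561527281282135
wrist [[1.0, 0.001, -0.001, 0.574], [0.001, -0.964, -0.264, 0.067], [-0.002, 0.264, -0.964, 0.373], [0.0, 0.0, 0.0, 1.0]] 317.41792033984274 -0.04460684467087434
{'time_s': 0.15, 'q': array([-7.34924861e-02,  3.07408843e-01,  1.50737288e+00, -2.04917914e-06,
        1.32843489e+00, -7.34907880e-02]), 'joint_velocities': array([ 1.43864912e-05, -7.89456909e-04, -3.42039683e-03,  6.67440758e-04,
       -1.24885487e-03, -5.72606554e-04]), 'tau': array([ 7.71606137e-04, -4.57977819e+01, -2.52218986e+01, -9.54763436e-05,
        8.49722768e-03, -4.89260890e-05]), 'tool_pos': array([5.74496036e-01, 1.62099681e-05, 2.55588404e-01]), 'tool_rot': array([-2.22057400e+00, -2.22057133e+00,  1.66816751e-03]), 'contact_force': array([ 0.05578503,  0.23251333, -0.70167139]), 'torque': array([ 0.00082145, -0.05095529,  0.02269654]), 'finger_force': 0.0, 'finger_gap': 1.00006598806014}
```

View pics/scene0.png

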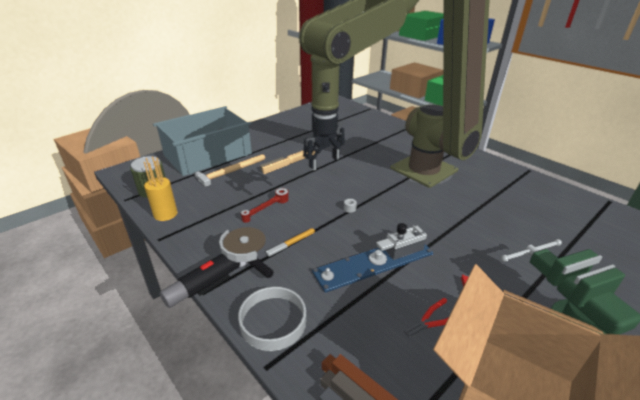

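View pics/side0.png

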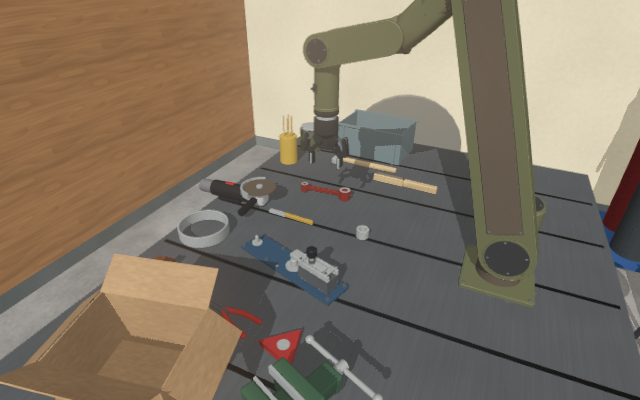

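The scene view shows the lever from (245,215) to (283,193) and the fixture from (322,278) to (428,250) with the knob at (402,230). In the side view the lever runs from (305,187) to (344,193), the knob is at (311,252) and the small pin at (257,240). I'll zoom in on both for accurate pixels.

```bash
python3 - <<'E'
import cv2,numpy as np
a=cv2.imread("pics/scene0.png");b=cv2.imread("pics/side0.png")
f=lambda i,x,y,w,h:cv2.resize(i[y:y+h,x:x+w],(400,300),interpolation=cv2.INTER_CUBIC)
# scale: lever 80x60 ->x5 ; fixture 130x~97 -> 
top=np.hstack([f(a,230,170,80,60),f(b,290,165,80,60)])
bot=np.hstack([f(a,310,210,132,99),f(b,235,215,132,99)])
cv2.imwrite("pics/crop.png",np.vstack([top,bot]))
E
```

```text
(no output)
```

View pics/crop.png

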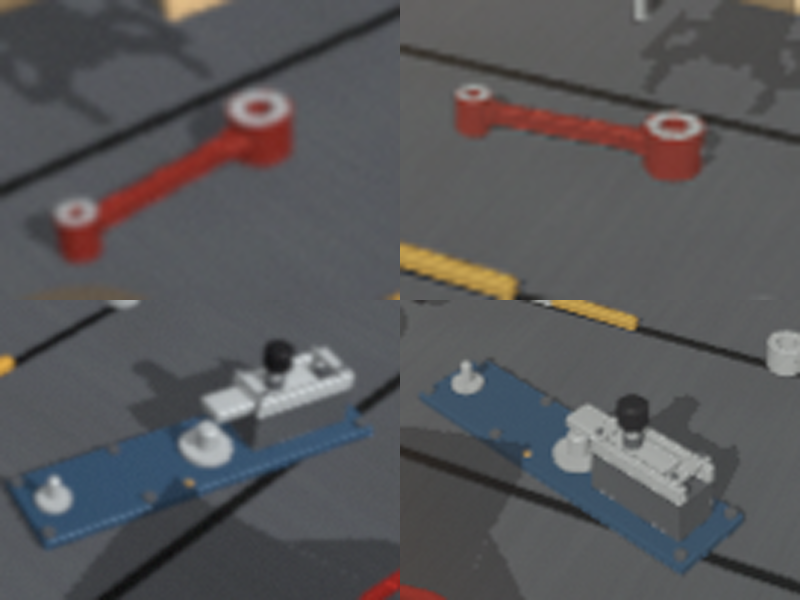

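Crops (5x lever, 3x fixture): big boss bore top is at scene (281.6,191) / side (344.6,189.6), and small at (245,212) / (304.2,183.2). The knob is at (401.7,227.8) / (311.2,251), and the small pin tip at (327.8,269) / (256.4,236).

```bash
python3 - <<'E'
from h import *
a=snap("scene");b=snap("side")
def show(n,p,q,z):
    A=cast(a,p,z)[0];B=cast(b,q,z)[0];print(n,(A*1e3).round(1),(B*1e3).round(1)); return (A+B)/2
L=show("big",(281.2,190.7),(344.4,189.5),.038);S=show("small",(244.9,211.9),(304.2,183.2),.034)
K=show("knob",(401.7,227.8),(311.2,251),.106);P=show("spin",(327.8,269),(256.4,236),.042)
e=(S-L)[:2];print("len",np.hypot(*e),np.degrees(np.arctan2(e[1],e[0])),"bal",L[:2]+e/np.hypot(*e)*.057)
f=(P-K)[:2];print("len",np.hypot(*f),np.degrees(np.arctan2(f[1],f[0])), "bigpin",P[:2]-.17*f/np.hypot(*f))
# plate corners direct: plate z=.012
c=lambda u,v:(310+u*.33-.3,210+(v-300)*.33-.3)
print("plate scene",(cast(a,[c(48,547),c(372,430),c(10,484)],.012)*1e3).round(0).tolist())
c=lambda u,v:(235+(u-400)*.33-.3,215+(v-300)*.33-.3)
print("plate side",(cast(b,[c(488,362),c(420,400),c(683,572),c(745,518)],.012)*1e3).round(0).tolist())
E
```

```text
big [ 582.1 -220.9   38. ] [ 584.8 -215.5   38. ]
small [ 752.3 -203.1   34. ] [ 753.7 -199.7   34. ]
knob [491.4 257.9 106. ] [499.6 257.3 106. ]
spin [728.6 191.7  42. ] [727.8 193.6  42. ]
len 0.1703500906049291 5.668006985192683 bal [ 0.64017634 -0.21260133]
len 0.24162405247607902 -15.58424577903924 bigpin [0.56446605 0.23832818]
plate scene [[771.0, 229.0, 12.0], [415.0, 333.0, 12.0], [745.0, 146.0, 12.0]]
plate side [[732.0, 146.0, 12.0], [762.0, 235.0, 12.0], [411.0, 338.0, 12.0], [385.0, 252.0, 12.0]]
```

```bash
python3 -m inch '[0.8,-40,130,0,0,0,-8, 0.8,-80,258,0,0,0,-16, 0.8,-80,258,0,0,0,-16, 0.8,-80,258,0,0,0,-16, 0.8,-80,258,0,0,0,-16, 0.8,-80,258,0,0,0,-16, 0.8,-80,258,0,0,0,-16, 0.8,-80,258,0,0,0,-16, 0.8,-80,258,0,0,0,-16, 0.8,-80,258,0,0,0,-16, 0.8,-80,258,0,0,0,-16]' 60; python3 - <<'E'
from h import *
d=snap("wrist");save(d,"w1.png");s=telemetry.state();print(s["tool_pos"],s["tool_rot"],s["time_s"])
K=np.array([.4955,.2576,.106]);print(proj(d,[K,[.5645,.238,.042],[.728,.1925,.042]]))
E
```

```text
time_s: 1.17
tool_pos: [0.4954, 0.2568, 0.2562]
tool_rot: [2.51, 1.889, -0.001]
contact_force: [0.0, -0.4, 0.1]
finger_gap: 0.8
finger_force: 0.0
[0.49544548 0.25666375 0.25621103] [ 2.51029852e+00  1.88824875e+00 -6.73055559e-04] 1.2167
[[317.30183539 189.74281162]
 [384.57609665 175.15863269]
 [539.25749745 174.40079494]]
```

View pics/w1.png

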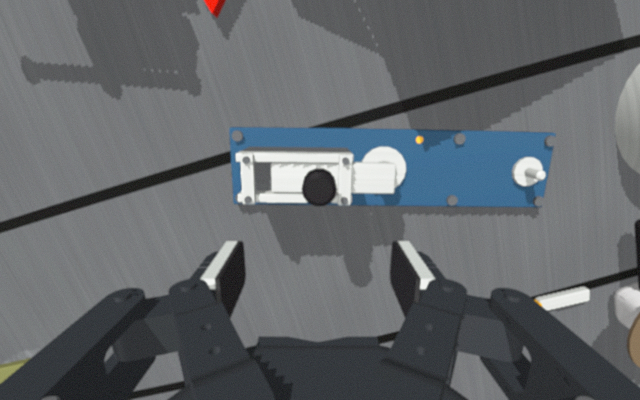

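The wrist view shows the knob at (319.5,187), within 3 px of the prediction. The small pin tip is at (540,175), the big seat at (384,168), and the plate edges are nearly horizontal. I'll refine the knob and plate numbers.

```bash
python3 - <<'E'
from h import *
d=snap("wrist")
print("knob",cast(d,(319.5,187),.110)*1e3,"pin",cast(d,(540,175),.042)*1e3)
im=np.array(d["pixels"]).astype(int);m=((im[:,:,2]>im[:,:,0]+35)&(im[:,:,2]>70)).astype(np.uint8)
c=max(cv2.findContours(m,0,1)[0],key=cv2.contourArea)
w=cast(d,c.reshape(-1,2),.012)[:,:2]*1e3
(r)=cv2.minAreaRect(w.astype(np.float32));print(r,cv2.boxPoints(r).round(1).tolist())
s=c.reshape(-1,2)
for lo,hi in ((245,535),):
    for name,sel in (("top",s[:,1]<135),("bot",s[:,1]>203)):
        q=w[sel&(s[:,0]>lo)&(s[:,0]<hi)];v=cv2.fitLine(q.astype(np.float32),cv2.DIST_HUBER,0,.01,.01).ravel();print(name,np.degrees(np.arctan(v[1]/v[0])),v)
E
```

```text
knob [[498.30670457 260.18263745 110.        ]] pin [[728.75875754 191.30421046  42.        ]]
((579.5811767578125, 236.28732299804688), (90.44499206542969, 374.1204528808594), 73.12779235839844) [[387.3999938964844, 247.3000030517578], [745.5, 138.6999969482422], [771.7000122070312, 225.3000030517578], [413.70001220703125, 333.8999938964844]]
top -16.756826 [ 9.5753700e-01 -2.8831038e-01  6.2476068e+02  2.6884766e+02]
bot -16.755898 [ 9.5754170e-01 -2.8829485e-01  6.2902393e+02  1.7502422e+02]
```

```bash
python3 -m inch '[0.7,3,3,-40,0,0,-0.8, 0.7,3,3,-80,0,0,-0.8, 0.7,3,3,-115,0,0,-0.8, 0.7,3,3,-135,0,0,-0.8, 0.7,3,3,-143,0,0,-0.8, 0.6,3,3,-143,0,0,-0.8, 0.3,3,3,-143,0,0,-0.8, 0.3,3,3,-143,0,0,-0.8, 0.3,3,3,-143,0,0,-0.8, 0.2,3,3,-143,0,0,-0.8, 0.2,3,3,-143,0,0,-0.8, 0.2,3,3,-143,0,0,-0.8, 0.2,3,3,-143,0,0,-0.8]' 40
```

```text
time_s: 2.35
tool_pos: [0.4993, 0.2612, 0.115]
tool_rot: [2.521, 1.872, 0.005]
contact_force: [0.2, -2.5, 6.7]
finger_gap: 0.334
finger_force: 40.5
```

```bash
python3 -m inch '[0.2,-9.6,2.9,0,0,0,0, 0.2,-19.2,5.8,0,0,0,0, 0.2,-28.8,8.7,0,0,0,0, 0.2,-38.3,11.5,0,0,0,0, 0.2,-38.3,11.5,0,0,0,0]' 40; python3 -m inch '[0.2,-2,0.6,0,0,0,0, 0.2,-4,1.2,0,0,0,0, 0.2,-4,1.2,0,0,0,0]'
```

```text
time_s: 2.77
tool_pos: [0.4594, 0.2731, 0.115]
tool_rot: [2.521, 1.874, 0.004]
contact_force: [-2.3, -0.7, 8.2]
finger_gap: 0.333
finger_force: 40.7
time_s: 3.02
tool_pos: [0.4569, 0.2739, 0.115]
tool_rot: [2.52, 1.873, 0.006]
contact_force: [0.6, -3.0, 7.9]
finger_gap: 0.334
finger_force: 40.6
```

```bash
python3 -m inch '[0.2,-2,0.6,0,0,0,0, 0.2,-4,1.2,0,0,0,0, 0.2,-4,1.2,0,0,0,0]'; python3 -m inch '[0.2,-2,0.6,0,0,0,0, 0.2,-4,1.2,0,0,0,0, 0.2,-4,1.2,0,0,0,0]'; python3 -m inch '[0.2,-2,0.6,0,0,0,0, 0.2,-4,1.2,0,0,0,0, 0.2,-4,1.2,0,0,0,0]'
```

```text
time_s: 3.27
tool_pos: [0.4531, 0.275, 0.115]
tool_rot: [2.52, 1.873, 0.006]
contact_force: [1.7, -2.0, 6.9]
finger_gap: 0.332
finger_force: 40.6
time_s: 3.52
tool_pos: [0.4492, 0.2762, 0.115]
tool_rot: [2.52, 1.873, 0.006]
contact_force: [1.9, -2.8, 6.6]
finger_gap: 0.34
finger_force: 40.6
time_s: 3.77
tool_pos: [0.4484, 0.2765, 0.1151]
tool_rot: [2.515, 1.871, 0.012]
contact_force: [9.9, -8.3, 1.3]
finger_gap: 0.335
finger_force: 40.5
```

```bash
python3 -m inch '[0.2,-1.5,0.5,0,0,0,0, 0.2,-3,0.9,0,0,0,0, 0.2,-3,0.9,0,0,0,0]'
```

```text
time_s: 4.02
tool_pos: [0.4483, 0.2766, 0.1151]
tool_rot: [2.511, 1.87, 0.016]
contact_force: [16.7, -12.8, -2.4]
finger_gap: 0.337
finger_force: 40.8
```

```bash
python3 -m inch '[0.6,0,0,0,0,0,0, 0.7,0,0,0,0,0,0, 0.7,0,0,0,0,0,0, 0.7,0,0,0,0,0,0, 0.7,0,0,40,0,0,0, 0.7,0,0,80,0,0,0, 0.7,0,0,120,0,0,0, 0.7,50,-120,140,0,0,-30, 0.7,100,-250,140,0,0,-50, 0.7,199,-490,140,0,0,-67.5, 0.7,199,-490,140,0,0,-67.5, 0.7,199,-490,140,0,0,-67.5, 0.7,199,-490,140,0,0,-67.5, 0.7,199,-490,140,0,0,-67.5, 0.7,199,-490,140,0,0,-67.5, 0.7,199,-490,140,0,0,-67.5, 0.7,199,-490,140,0,0,-67.5, 0.7,199,-490,140,0,0,-67.5, 0.7,199,-490,140,0,0,-67.5, 0.7,199,-490,140,0,0,-67.5]'; python3 -m inch '[0.7,0,0,0,0,0,0, 0.7,0,0,0,0,0,0, 0.7,0,0,0,0,0,0]'; python3 - <<'E'
from h import *
d=snap("wrist");save(d,"w2.png");print(telemetry.state()["q"])
print(proj(d,[[.5834,-.218,.038],[.753,-.2015,.034]]))
a=snap("scene");b=snap("side")
f=lambda i,x,y,w,h:cv2.resize(np.array(i["pixels"])[y:y+h,x:x+w,::-1],(400,300),interpolation=cv2.INTER_CUBIC)
cv2.imwrite("pics/c2.png",np.vstack([np.hstack([f(a,310,210,132,99),f(b,235,215,132,99)]),cv2.resize(np.array(d["pixels"])[:,:,::-1],(800,500))[:300]]))
E
```

```text
time_s: 5.68
tool_pos: [0.6406, -0.2148, 0.253]
tool_rot: [3.137, 0.155, 0.001]
contact_force: [0.4, 0.4, 0.4]
finger_gap: 0.7
finger_force: 0.0
time_s: 5.93
tool_pos: [0.6391, -0.2109, 0.2526]
tool_rot: [-3.136, -0.156, 0.002]
contact_force: [0.6, -0.0, -0.0]
finger_gap: 0.7
finger_force: 0.0
[-3.81028836e-01  4.46331015e-01  1.28981017e+00  7.66350802e-04
  1.40724699e+00  1.08914172e+00]
[[318.94719399 225.20497312]
 [319.75917038  61.53692024]]
```

View pics/c2.png

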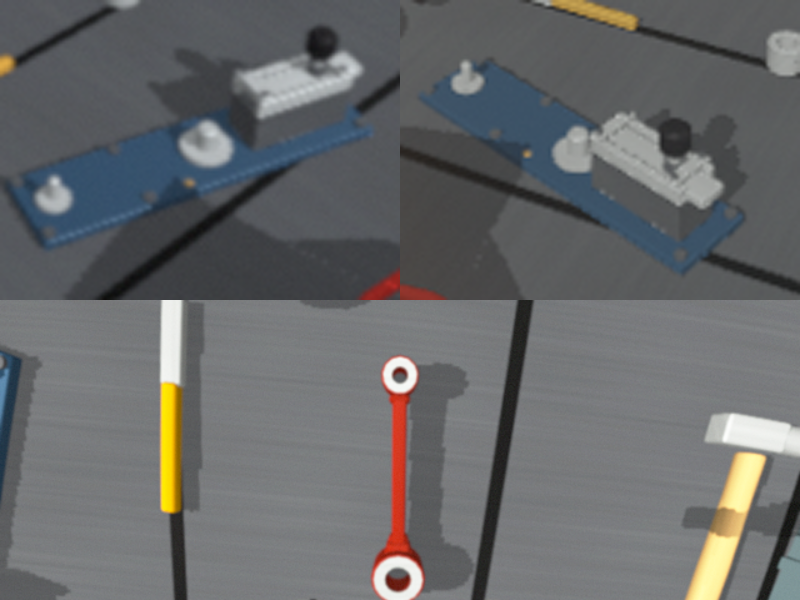

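The clamp is fully back and both pins are free: the big pin top is at scene (378.3,252.6) / side (293.1,257.6). In the wrist picture the lever's big bore is at about (318.3,222.3) and the small bore at about (319.7,60.5).

```bash
python3 - <<'E'
from h import *
d=snap("wrist");im=np.array(d["pixels"])
def ring(x0,y0,x1,y1):  # white ring of boss top
    m=np.zeros(im.shape[:2],np.uint8);m[y0:y1,x0:x1]=(im[y0:y1,x0:x1].min(2)>150)
    c=max(cv2.findContours(m,0,1)[0],key=cv2.contourArea);e=cv2.fitEllipse(c);print(e);return e[0]
B=cast(d,ring(290,195,350,255),.038)[0];S=cast(d,ring(295,40,345,85),.034)[0]
e=(S-B)[:2];n=np.hypot(*e);print(B*1e3,S*1e3,n*1e3,np.degrees(np.arctan2(e[1],e[0])),"bal",(B[:2]+e/n*.057)*1e3)
a=snap("scene");b=snap("side")
print("bigpin",cast(a,(378.3,252.6),.042)*1e3,cast(b,(293.1,257.6),.042)*1e3)
s=telemetry.state();print(s["tool_pos"],R.from_rotvec(s["tool_rot"]).as_matrix().round(4).tolist())
E
```

```text
((318.46197509765625, 223.31143188476562), (36.04440689086914, 37.97062683105469), 89.9869155883789)
((320.5762634277344, 60.08357620239258), (26.018287658691406, 28.120376586914062), 6.0111985206604)
[ 585.65136863 -216.63350478   38.        ] [ 754.86710144 -201.23501007   34.        ] 169.91491361910295 5.199548880888668 bal [ 642.41682003 -211.46789465]
bigpin [[568.75874469 241.53034373  42.        ]] [[569.78491252 237.61101521  42.        ]]
[ 0.63951414 -0.2105      0.25363635] [[0.9949, 0.1008, 0.0001], [0.1008, -0.9949, 0.0001], [0.0001, -0.0001, -1.0]]
```

```bash
python3 -m inch '[0.5,2,0,-40,0,0,-0.3, 0.5,2,0,-80,0,0,-0.3, 0.5,2,0,-120,0,0,-0.3, 0.5,2,0,-160,0,0,-0.3, 0.5,2,0,-190,0,0,-0.3, 0.5,2,0,-205,0,0,-0.3, 0.5,2,0,-215,0,0,-0.3, 0.5,2,0,-220,0,0,-0.3, 0.5,2,0,-223,0,0,-0.3, 0.5,2,0,-223,0,0,-0.3, 0.5,2,0,-223,0,0,-0.3, 0.5,2,0,-223,0,0,-0.3]' 80; python3 - <<'E'
from h import *
d=snap("wrist");save(d,"w3.png");s=telemetry.state();print(s["tool_pos"],s["contact_force"])
E
```

```text
time_s: 7.23
tool_pos: [0.6428, -0.2122, 0.032]
tool_rot: [3.137, 0.148, 0.004]
contact_force: [0.1, 0.2, -0.1]
finger_gap: 0.497
finger_force: 0.0
[ 0.64266147 -0.21219664  0.03187445] [ 0.28409155 -0.10598494 -0.12398766]
```

View pics/w3.png

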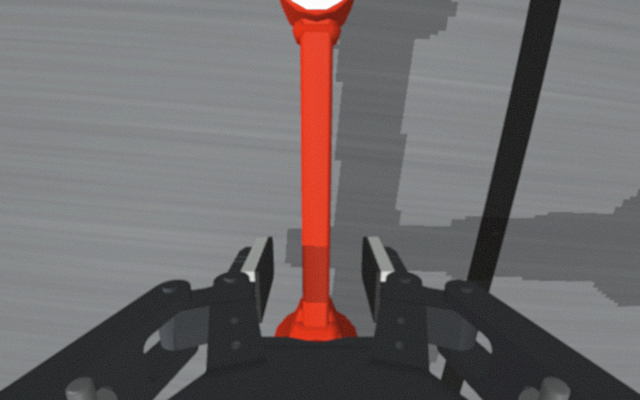

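The arm (columns 301–330) lies between the pads and is parallel to the tool. I'll go 3 mm lower and close.

```bash
python3 -m inch '[0.5,-0.5,0,-3,0,0,0, 0.3,-0.5,0,-3,0,0,0, 0.1,-0.5,0,-3,0,0,0, 0,-0.5,0,-3,0,0,0, 0,-0.5,0,-3,0,0,0, 0,-0.5,0,-3,0,0,0, 0,-0.5,0,-3,0,0,0, 0,-0.5,0,-3,0,0,0, 0,-0.5,0,-3,0,0,0]' 80; python3 -m inch '[0,0,0,3,0,0,0, 0,0,0,8,0,0,0, 0,0,0,15,0,0,0, 0,0,0,25,0,0,0, 0,0,0,45,0,0,0, 0,0,0,45,0,0,0, 0,0,0,45,0,0,0, 0,0,0,45,0,0,0]'
```

```text
time_s: 8.03
tool_pos: [0.6412, -0.2117, 0.0276]
tool_rot: [-3.138, -0.148, -0.0]
contact_force: [-1.5, 1.0, 3.8]
finger_gap: 0.125
finger_force: 79.5
time_s: 8.7
tool_pos: [0.641, -0.2118, 0.0722]
tool_rot: [3.138, 0.148, -0.0]
contact_force: [-0.2, -0.1, -7.2]
finger_gap: 0.125
finger_force: 78.4
```

```bash
python3 -m inch '[0,0,0,20,0,0,0, 0,0,0,50,0,0,0, 0,-1,15,80,0,0,-1, 0,-2,40,100,0,0,-3, 0,-3,70,100,0,0,-5, 0,-5,100,100,0,0,-7, 0,-7,135,100,0,0,-9, 0,-9,170,100,0,0,-11, 0,-10,205,100,0,0,-13, 0,-11,240,100,0,0,-15, 0,-12,275,100,0,0,-17, 0,-14,310,100,0,0,-19, 0,-16,345,100,0,0,-21, 0,-18,380,100,0,0,-22.2, 0,-19,405,100,0,0,-22.2, 0,-20,422,100,0,0,-22.2, 0,-20,431,100,0,0,-22.2, 0,-20,436,100,0,0,-22.2, 0,-20,436,100,0,0,-22.2, 0,-20,436,100,0,0,-22.2]' 100; python3 -m inch '[0,0,0,0,0,0,0, 0,0,0,0,0,0,0, 0,0,0,0,0,0,0]'; python3 - <<'E'
from h import *
a=snap("scene");b=snap("side");d=snap("wrist")
for x,n in ((a,"a"),(b,"b"),(d,"d")): save(x,n+"4.png")
f=lambda i,x,y,w,h:cv2.resize(np.array(i["pixels"])[y:y+h,x:x+w,::-1],(400,300),interpolation=cv2.INTER_CUBIC)
cv2.imwrite("pics/c4.png",np.vstack([np.hstack([f(a,300,180,160,120),f(b,220,170,160,120)]),cv2.resize(np.array(d["pixels"])[:240,:,::-1],(800,300))]))
print(telemetry.state()["torque"],telemetry.state()["q"])
E
```

```text
time_s: 10.37
tool_pos: [0.621, 0.2231, 0.1717]
tool_rot: [3.106, -0.459, -0.001]
contact_force: [0.3, -0.7, -8.0]
finger_gap: 0.115
finger_force: 102.5
time_s: 10.62
tool_pos: [0.6214, 0.2229, 0.1724]
tool_rot: [3.107, -0.461, 0.0]
contact_force: [0.9, -0.0, -6.8]
finger_gap: 0.118
finger_force: 102.5
[0.01583073 0.01134677 0.05793231] [ 2.81375171e-01  4.89776763e-01  1.42719245e+00 -4.32426743e-05
  1.22447168e+00  2.14634465e+00]
```

View pics/c4.png

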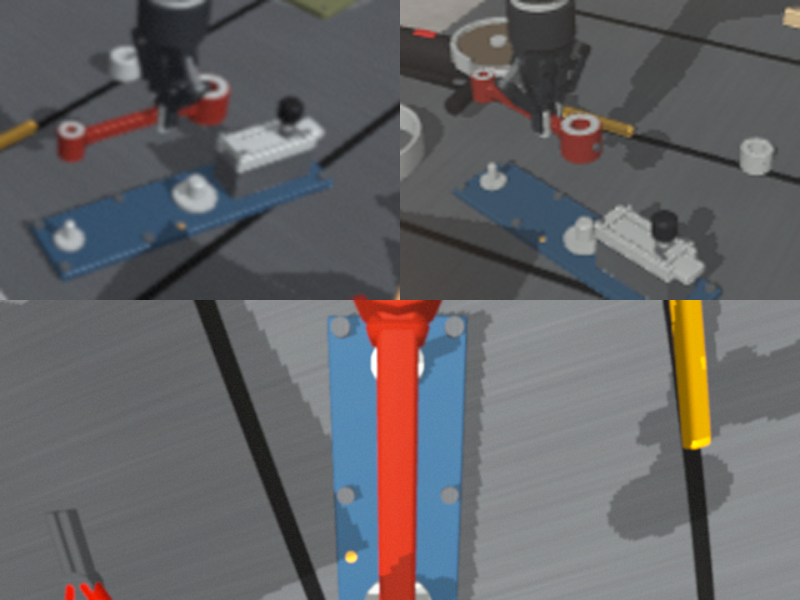

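The lever is held level above the fixture, with both boss rings visible in both views and the strap retracted. I'll triangulate ring tops and pin tops in the two views.

```bash
cat > m.py <<'E'
from h import *
a=snap("scene");b=snap("side");s=telemetry.state()
tcp=s["tool_pos"];Rt=R.from_rotvec(s["tool_rot"]).as_matrix();off=tcp[2]-.0276
def tri(p,q):
    # least squares intersection of two rays
    A=[];y=[]
    for d,u in ((a,p),(b,q)):
        v=cast(d,u,0)[0]-d["pose"][:3,3];v/=np.linalg.norm(v);M=np.eye(3)-np.outer(v,v);A.append(M);y.append(M@d["pose"][:3,3])
    return np.linalg.lstsq(np.vstack(A),np.hstack(y),rcond=None)[0]
def ring(d,P,r):
    u,v=proj(d,P)[0];r=int(r);x0,y0=int(u)-r,int(v)-r;w=np.ascontiguousarray(np.array(d["pixels"])[y0:y0+2*r,x0:x0+2*r]).astype(np.uint8)
    big=cv2.resize(w,None,fx=8,fy=8,interpolation=cv2.INTER_CUBIC).astype(int)
    red=(big[:,:,0]>big[:,:,1]+50).astype(np.uint8);white=((big.min(2)>120)&(cv2.dilate(red,np.ones((41,41)))>0)).astype(np.uint8)
    c=cv2.findContours(white,cv2.RETR_EXTERNAL,cv2.CHAIN_APPROX_NONE)[0]
    c=max(c,key=cv2.contourArea);e=cv2.fitEllipse(c);return np.array(e[0])/8-.4375+[x0,y0],np.array(e[1])/8
x=Rt[:,0]
B0=tcp-.057*x;S0=tcp+.113*x;B0[2]=off+.038;S0[2]=off+.034
out={}
for n,P in (("big",B0),("small",S0)):
    pa,ea=ring(a,P,13);pb,eb=ring(b,P,13);T=tri(pa,pb);out[n]=T
    print(n,"exp",(P*1e3).round(1),"tri",(T*1e3).round(1),pa.round(1),ea.round(1),pb.round(1),eb.round(1),"castA",(cast(a,pa,P[2])[0]*1e3).round(1),"castB",(cast(b,pb,P[2])[0]*1e3).round(1))
e=out["small"]-out["big"];print("len",np.linalg.norm(e),"yaw",np.degrees(np.arctan2(e[1],e[0])),"tool yaw",np.degrees(np.arctan2(x[1],x[0])),"tip",np.degrees(np.arcsin((e[2]+.004)/.17)))
E
python3 - <<'E'
exec(open("m.py").read())
for n,p,q in (("bigpin",(378.2,252.3),(293.0,258.0)),("smallpin",(327.7,269.2),(256.2,236.4))):
    print(n,tri(p,q)*1e3,cast(a,p,.042)*1e3,cast(b,q,.042)*1e3)
E
```

```text
big exp [566.8 240.3 182.8] tri [565.3 250.1 184.9] [386.8 217. ] [3.2 9.4] [291.5 219.4] [ 8.4 14.8] castA [567.2 253.7 182.8] castB [568.2 240.7 182.8]
small exp [729.5 191.1 178.8] tri [729.3 191.6 181.2] [328.6 231.4] [6.7 9.1] [252.7 198.8] [ 5.2 12.2] castA [727.3 189.6 178.8] castB [731.7 188.1 178.8]
len 0.17412239632629056 yaw -19.633303007640414 tool yaw -16.827660568032364 tip 0.1295841128012095
bigpin [568.58412825 240.72681707  42.9186458 ] [[567.98947033 240.46308807  42.        ]] [[569.18342779 239.3652132   42.        ]]
smallpin [728.92622863 192.24113681  40.31656501] [[729.38720389 192.12906873  42.        ]] [[727.20640822 195.67142677  42.        ]]
```

```bash
python3 -m inch '[0,0,0,-20,0,0,0, 0,0,0,-40,0,0,0, 0,0,0,-55,0,0,0, 0,0,0,-60,0,0,0, 0,0,0,-60,0,0,0, 0,0,0,-60,0,0,0]' 100; python3 - <<'E'
exec(open("m.py").read())
f=lambda i,x,y,w,h:cv2.resize(np.array(i["pixels"])[y:y+h,x:x+w,::-1],(400,400),interpolation=cv2.INTER_CUBIC)
cv2.imwrite("pics/c5.png",np.hstack([f(a,310,195,100,100),f(b,230,180,100,100)]))
E
```

```text
time_s: 11.37
tool_pos: [0.6215, 0.2243, 0.1125]
tool_rot: [-3.108, 0.459, -0.0]
contact_force: [0.6, -0.2, -6.1]
finger_gap: 0.113
finger_force: 102.4
big exp [567.8 241.  124.1] tri [566.2 251.4 126. ] [384.9 233.8] [2.9 8.1] [291.8 236.5] [ 8.8 14.2] castA [568.5 255.8 124.1] castB [568.8 241.9 124.1]
small exp [730.6 191.9 120.1] tri [729.8 192.9 121.5] [328.3 248.6] [6.7 9. ] [253.9 215.3] [4.5 8.2] castA [728.7 191.8 120.1] castB [731.1 191.2 120.1]
len 0.17377725421645182 yaw -19.673575449925078 tool yaw -16.79706493617881 tip -0.17641731217453838
```

View pics/c5.png

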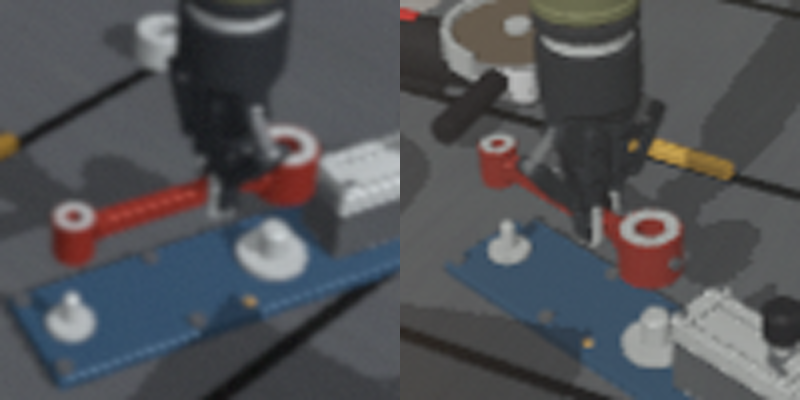

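Level in both views. Zoomed pixels: lever big ring at scene (383.4,231.1) / side (292.1,236.9), small ring at (328.1,248.9) / (253.9,215.9). Big pin top is at (377.9,251.4) / (293.6,257.9), small pin top at (326.9,268.9) / (256.6,235.6).

```bash
python3 - <<'E'
from h import *
a=snap("scene");b=snap("side");z=telemetry.state()["tool_pos"][2]-.0276
r={}
for n,p,q,h in (("B",(383.4,231.1),(292.1,236.9),z+.038),("S",(328.1,248.9),(253.9,215.9),z+.034),("bp",(377.9,251.4),(293.6,257.9),.042),("sp",(326.9,268.9),(256.6,235.6),.042)):
    A=cast(a,p,h)[0]*1e3;B=cast(b,q,h)[0]*1e3;r[n]=(A,B);print(n,A.round(1),B.round(1),((A+B)/2).round(1))
for x,y in (("B","bp"),("S","sp")):print(x,[(r[y][i]-r[x][i])[:2].round(1) for i in (0,1)])
E
```

```text
B [562.4 245.1 124.2] [567.  243.5 124.2] [564.7 244.3 124.2]
S [730.2 192.4 120.2] [729.2 194.3 120.2] [729.7 193.3 120.2]
bp [565.7 237.2  42. ] [567.8 238.2  42. ] [566.7 237.7  42. ]
sp [730.3 189.8  42. ] [728.4 191.5  42. ] [729.3 190.6  42. ]
B [array([ 3.2, -7.9]), array([ 0.8, -5.3])]
S [array([ 0.1, -2.6]), array([-0.8, -2.8])]
```

```bash
python3 -m inch '[0,0,0,0,0,0,0, 0,0,0,0,0,0,0]'; python3 - <<'E'
from h import *
d=snap("wrist");save(d,"w6.png");s=telemetry.state();t=s["tool_pos"];x=R.from_rotvec(s["tool_rot"]).as_matrix()[:2,0];yaw=np.degrees(np.arctan2(x[1],x[0]));n=np.array([-x[1],x[0]]);print(t,yaw)
im=np.array(d["pixels"]).astype(int)
blue=(im[:,:,2]>im[:,:,0]+35)&(im[:,:,2]>70);red=(im[:,:,0]>im[:,:,1]+70)&(im[:,:,0]>im[:,:,2]+70)
def line(p,z,nm):
    w=cast(d,p,z)[:,:2]; l=cv2.fitLine((w*1e3).astype(np.float32),cv2.DIST_HUBER,0,.01,.01).ravel()
    print(nm,"yaw",np.degrees(np.arctan(l[1]/l[0])).round(2),"lateral from TCP line",((l[2:]-t[:2]*1e3)@n).round(2))
E=[[],[],[],[]]
for v in range(30,230,2):
    c=np.where(blue[v])[0];r=np.where(red[v,250:390])[0]+250
    if len(c)>20:E[0].append((c[0],v));E[1].append((c[-1],v))
    if 15<len(r)<60:E[2].append((r[0],v));E[3].append((r[-1],v))
print([len(e) for e in E])
for e,z,nm in zip(E,(.012,.012,t[2]-.0276+.027,t[2]-.0276+.027),("plateL","plateR","armL","armR")):line(np.array(e),z,nm)
E
```

```text
time_s: 11.73
tool_pos: [0.6216, 0.2243, 0.1131]
tool_rot: [-3.107, 0.459, -0.002]
contact_force: [-1.1, -0.5, -6.3]
finger_gap: 0.115
finger_force: 102.4
[0.62143141 0.2242685  0.11289394] -16.796426291423835
[100, 100, 100, 100]
plateL yaw -16.42 lateral from TCP line 43.12
plateR yaw -16.69 lateral from TCP line -45.43
armL yaw -16.76 lateral from TCP line 5.73
armR yaw -16.89 lateral from TCP line -5.25
```

View pics/w6.png

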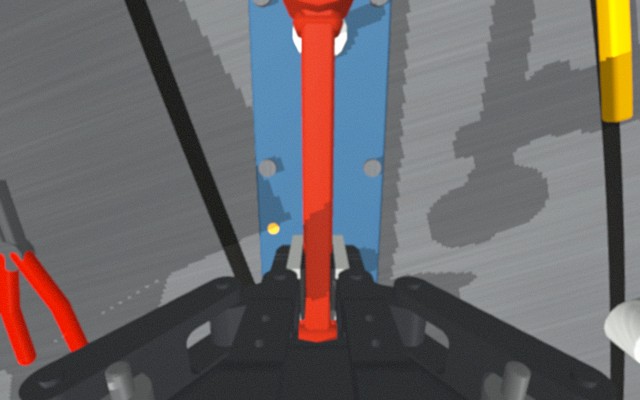

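Wrist view: the arm lies along the plate's centre line, but is 1.4 mm off toward +y (the outer cameras suggest about 3 mm). I'll shift −2 mm laterally and descend to the final height.

```bash
python3 -m inch '[0,-0.6,-2,0,0,0,0, 0,-0.6,-2,-5,0,0,0, 0,-0.6,-2,-12,0,0,0, 0,-0.6,-2,-18,0,0,0, 0,-0.6,-2,-22,0,0,0, 0,-0.6,-2,-23,0,0,0, 0,-0.6,-2,-23,0,0,0, 0,-0.6,-2,-23,0,0,0, 0,-0.6,-2,-23,0,0,0]' 100; python3 - <<'E'
from h import *
a=snap("scene");b=snap("side")
f=lambda i,x,y:cv2.resize(np.array(i["pixels"])[y:y+37,x:x+50,::-1],(400,296),interpolation=cv2.INTER_CUBIC)
cv2.imwrite("pics/c7.png",np.vstack([np.hstack([f(a,355,227),f(b,268,232)]),np.hstack([f(a,303,244),f(b,230,210)])]))
E
```

```text
time_s: 12.53
tool_pos: [0.6209, 0.2223, 0.0895]
tool_rot: [-3.108, 0.459, -0.001]
contact_force: [0.1, -0.5, -6.6]
finger_gap: 0.119
finger_force: 102.5
```

View pics/c7.png

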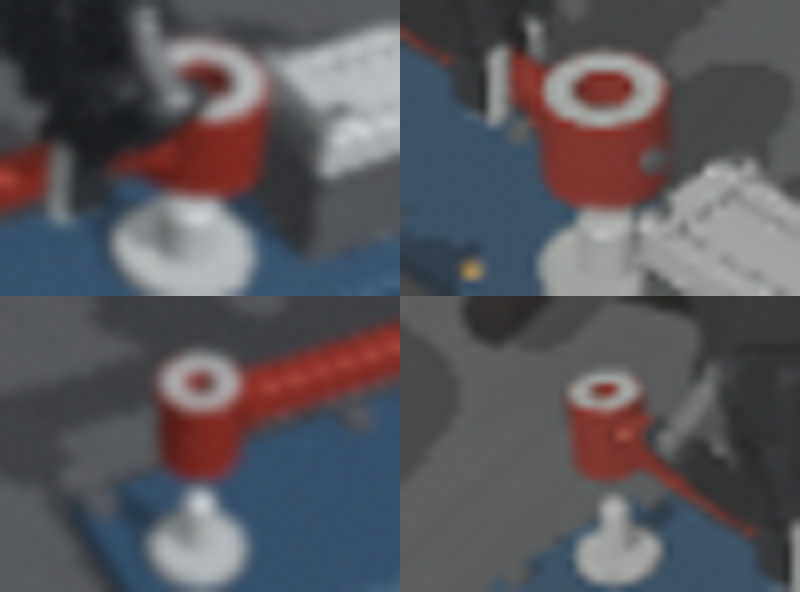

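All four bores sit close above their pins: scene big ring (208,82) against pin column 194, side 204 against 207, scene small 201 against 201, side small 205 against 214 (8x pixels). I'll convert these to a displacement.

```bash
python3 - <<'E'
from h import *
a=snap("scene");b=snap("side");st=telemetry.state();t=st["tool_pos"];zu=t[2]-.0276
from scipy.optimize import least_squares
P={"big":(np.array([.5665,.2395,.042]),.038),"small":(np.array([.729,.191,.042]),.034)}
px=lambda o,u,v:np.array([o[0]+u/8-.44,o[1]+v/8-.44])
M={"big":((a,px((355,227),208,82),px((355,227),194,205)),(b,px((268,232),204,91),px((268,232),207,228))),
   "small":((a,px((303,244),201,86),px((303,244),201,200)),(b,px((230,210),205,95),px((230,210),214,206)))}
for n,(p,h) in P.items():
    def f(x):   # x: ring position (3), pin lateral position (2)
        o=[]
        for d,r,q in M[n]:
            o+=list(proj(d,x[:3])[0]-r); o.append(proj(d,np.r_[x[3:],.042])[0][0]-q[0])
        return np.r_[o,(x[2]-zu-h)/.001]
    r=least_squares(f,np.r_[p[:2],zu+h,p[:2]],x_scale=.01);x=r.x*1e3
    print(n,"ring",x[:3].round(1),"pin",x[3:].round(1),"lever-pin",(x[:2]-x[3:]).round(1),"res",r.fun.round(2))
x=R.from_rotvec(st["tool_rot"]).as_matrix()[:2,0];print("wrist-based: big",(t[:2]-.056*x)*1e3,"small",(t[:2]+.114*x)*1e3)
E
```

```text
big ring [565.9 240.1 100.2] pin [566.5 241.6] lever-pin [-0.6 -1.5] res [-0.1   0.31  0.    0.21  0.05  0.    0.1 ]
small ring [728.8 189.6  96.2] pin [729.2 191.9] lever-pin [-0.4 -2.3] res [-0.08  0.3   0.    0.25  0.04 -0.    0.1 ]
wrist-based: big [567.21201983 238.44004774] small [729.95606939 189.30385693]
```

The remaining offset is about −1.5 to −2 mm in y, so I'll take back 1.2 mm (averaged with the wrist estimate), settle, check and hand in.

```bash
python3 -m inch '[0,0.3,1.2,0,0,0,0, 0,0.3,1.2,0,0,0,0, 0,0.3,1.2,0,0,0,0, 0,0.3,1.2,0,0,0,0, 0,0.3,1.2,0,0,0,0, 0,0.3,1.2,0,0,0,0, 0,0.3,1.2,0,0,0,0, 0,0.3,1.2,0,0,0,0]' 100 && python3 -c "
from cell import telemetry,manip
s=telemetry.state();print(abs(s['joint_velocities']).max(),s['contact_force'],s['torque'],s['finger_force'])
print(manip.job_done())"
```

```text
time_s: 13.4
tool_pos: [0.6209, 0.2234, 0.0893]
tool_rot: [3.108, -0.459, -0.0]
contact_force: [-0.4, 0.1, -6.5]
finger_gap: 0.114
finger_force: 102.5
0.002274092893320347 [-0.37835822  0.06555597 -6.49570066] [ 0.05943411  0.06850804 -0.03614439] 102.52024412155151
the job is handed in; nothing more can be done
None
```

The job is handed in at 13.4 s: the clamp is back at its end stop, and the lever is held level and still, about 20 mm above the pin tops, with each bore over its pin to within about 2 mm by my camera measurements.

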